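# Slide a relay module home in the sloped test dock

### The arm

A 7-joint arm with a two-finger parallel gripper is mounted at the origin on the work surface. World frame = base frame: x ahead of the robot, y to its left, z up, the work surface at z = 0. Lengths are in m, angles in rad, forces in N, time in s.
With the tool pointing down it reaches from about 0.35 to 0.9 m from the base axis. Payload 8.1 kg.
Tool frame: the origin (TCP) lies midway between the tips of the shut fingers; the grasp point (between the pads) lies 19 mm behind it; z points along the fingers, y is the line along which they close (so a half turn about z gives the same grasp; the last joint's range is limited). The gripper opens to 92 mm and grips with 3 to 60 N. Pads are 19 mm wide; open, the fingers measure 130 mm over their backs; the gripper's body (75 mm by 190 mm) begins 47 mm behind the grasp point.
Start: joints at [-1.341, 0.434, 0.025, 1.573, -0.012, 1.134, -0.075], TCP at [0.204, 0.591, 0.227] pointing down, gripper open.
Joint ranges: [-2.62, 2.62], [-0.44, 2.09], [-1.27, 1.32], [0.08, 2.57], [-1.32, 4.46], [0.12, 2], [-2.74, 2.74]. Speed limits (rad/s): [2.22, 2.22, 3.01, 3.01, 3.14, 3.14, 3.14].

### API

Orientations are given as a rotation vector (axis times angle).
In Python, from cell import arm gives the robot as it stands.
- The arm moves only by the tool carry_out, never from a script. Its arguments are lists of equal length, an entry for each row: "claw": the finger opening in cm, from 0 to 9.18; "delta_pos": the shift along the tool's x, y, z in cm, a list of three; "angular": the turn, a rotation vector about the tool's x, y, z in rad, a list of three. In form: {"claw": [claw, ...], "delta_pos": [[dx, dy, dz], ...], "angular": [[ax, ay, az], ...]}. A call has 1 to 20 rows; each row shifts and turns the commanded pose from where the row before left it, along the tool's axes as they then stand; what a row does not reach is not made up. A row lasts 1/10 s, in which the tool goes at most 50 mm and 8.59 degrees, less where a joint would pass 70% of its speed; a pose out of reach is approached as far as the arm can. A call with a gripper value outside its range is refused whole. The fingers move at their own pace and stop on an object; "force" is the grip in N (left out, the last holds). Time passes only in rows, so rows that do not move let the fingers close. It gives the time, the measured TCP pose, the force, the opening and the grip force at its end, in the units of the state.
- arm.observe(): the state, without advancing time (a new reading comes with each control period).
- arm.get_image(name): name is "scene" or "top"; returns a dict with "frame" (480x640x3 uint8, red, green, blue), "mtx" (3x3 intrinsics, pixels), "dist" ([k1, k2, p1, p2, k3] as OpenCV has them; the pictures are not rectified), "T" (4x4, takes a point from camera to world coordinates). Camera axes: x right, y down, z forward; pixel columns grow to the right and rows downward; lengths in m; the calibration is good to about 2 mm. A picture is of the moment at which its call begins. There is no depth.
- arm.sign_off(): hands the job in; it is judged then, once.
Trained networks look in a picture, given as the dict that the camera call returned (one of the last four; its "shot" number tells which), for a name from the list of things; names that differ only in an ending like _2 or _b are one class to them, and where a whole thing is asked for, a point or a joint stands for the part that bears it (a point fixed in the world has none). Each returns a list of dicts, best first, with "conf" (0 to 1); they miss things now and then, are a little off and sometimes report something else, mostly with a low value. They report only what shows in the picture. A call takes as long as a camera call. They do not tell look-alikes from the thing itself.
- arm.look_for(label, picture): "centre" ([column, row] as shares, 0 to 1, of the picture: columns of its width, rows of its height, amid what is visible of it).
- arm.trace(label, picture): "region" (480x640 bool, what is visible of it) and "centre" ([column, row] as shares, 0 to 1, of the picture: columns of its width, rows of its height, amid what is visible of it).
- arm.place_of(label, picture): "centre" ([column, row] as shares, 0 to 1, of the picture: columns of its width, rows of its height: a listed point, or the origin of a listed thing).
The state is a dict: "clock": time; "joints": joint angles; "dq": joint speeds; "joint_efforts": joint torques, N m; "position": TCP position; "ee_rot": TCP orientation; "force": force on the tool from outside, world axes, zero at the start; "ft_torque": the same for the moment, N m; "width": opening from 0.0 (shut) to 1.0 (fully open); "gripper_force": force on a finger pad.
Only numpy, scipy, OpenCV 4.12 (cv2) and the standard library are available. Lean on these libraries where they do the work, as an engineer would, in place of code of your own. Each camera call takes 0.05 s, during which the arm holds its last target. There are 200 camera calls.

### The job

Pick up the black relay module and set it down gently, without dropping it, on the low end of the sloped dock, between the rails and short of the two white pads, nose (the narrower end with the brass screws) uphill, and let go of it there. Then push it up the slope, past the springy pads, until it is fully home against the stop at the top with the sprung brass pin pressed right in; feel for the stop and bear on it for a moment with roughly 10 N, never more than 20 N. Leave the module there, let go of, and do not disturb the other things on the bench.

Things in the scene. Friction and masses are not known exactly. Their poses are not given: they have to be found in the camera images.
- module: relay module: black plastic block 90 mm long (x), 48 wide (y), 38 high (z), 0.18 to 0.35 kg; origin: centre of its underside; +x to the nose, whose last 8 mm is only 40 mm wide and 34 mm high with two copper strips; two brass screw heads on top near the nose; flat tail. Starts flat on the bench, to the right of the dock (from the robot)
- module_nose (a point): centre of the module's nose face, 45 mm ahead of its origin, 18 mm up
- module_tail (a point): centre of the module's tail face, 45 mm behind its origin, 18 mm up; the place to push
- bed: aluminium bed of the dock, 288 mm long, 90 wide, sloping up 10 degrees; origin on its upper surface, middle of the low end, 20 mm above the bench; +x up the slope, z square to the surface. Friction holds the module still on it. Two steel rails 10 mm high: inner gap 62 mm at x = 20 mm, narrowing evenly to 50.6 mm at x = 125 mm, then parallel to the top
- pads (a point): point on the bed midway between two round white spring pads (radius 15 mm, 12 to 27 mm above the bed), at bed x = 185 mm. Free gap 45 mm; the module pushes them apart, then they rub its sides, so sliding it takes roughly 4 to 14 N, most as the nose enters. Their black housings, outside the rails, bed x = 160 to 210 mm, reach 28 mm above the bed
- stop: grey plate 76 mm wide, 52 high across the top end; origin at the foot of its downhill face, bed x = 274 mm; axes as the bed. It carries an aluminium stop block (40 mm wide, 6 to 34 mm above the bed), hand-clamped: its rigid downhill face is 20 to 60 mm before the plate, not measured, to be found by feel or sight. The module is home with its nose on that face
- pin_line (a point): point on the plate 20 mm above the bed, in line with the brass pin (14 mm across) that sticks out 3.5 mm from the stop block towards the module on a weak spring, 1.4 N at first touch, 2.6 N when flush with the block; the grip of the pads keeps it from pushing the module back
- terminal_block: bystander: white plastic terminal block 50 x 34 x 20 mm with two holes; origin under its centre
- ferrite: bystander: dark ring, 36 mm across, 16 mm high; origin under its centre
- screwdriver: bystander: screwdriver lying flat; origin under the middle
- wrench: bystander: steel wrench lying flat; origin under the middle
Things that resemble listed ones, but are neither listed nor needed, are in the scene too. What is shaped like the module but red is not meant.

How it is judged:
By the outcome, as a careful person would: the job done as asked, in the order asked, and still so for the second after the job is handed in, with the robot touching nothing.
It also fails if it takes over 72 s, if anything falls off the work surface, if the arm or the gripper's body presses on something with over 40 N, if the wrist force passes 120 N, or if a joint passes its speed limit or range.

## Working session

There is one attempt and no reset: what is moved stays moved. The work goes in short steps, Python scripts to look and compute and a tool call to move; the robot and the scene stay as the last step left them, time stands still between calls to the robot, and variables do not carry over. Pictures are saved under pics/ and viewed, at most 10 in all, crops included, and the job is handed in when it is done.

Besides the shell and the picture viewer there is one more tool, called after "Call:" as name(argument=value, ...), one argument or row to a line, values as JSON. carry_out: Moves the arm, as the interface text tells. Its arguments: {"type":"object","properties":{"claw":{"type":"array","items":{"type":"number"}},"delta_pos":{"type":"array","items":{"type":"array","items":{"type":"number"}}},"angular":{"type":"array","items":{"type":"array","items":{"type":"number"}}},"force":{"type":"number"}},"required":["claw","delta_pos","angular"]}

```bash
mkdir -p pics; cat > h.py <<'E'
import numpy as np, cv2
from scipy.spatial.transform import Rotation as R
from cell import arm
def ray(p,u):
    q=cv2.undistortPoints(np.array([[u]],float),p["mtx"],np.array(p["dist"]))[0,0]
    T=np.array(p["T"]); d=T[:3,:3]@[q[0],q[1],1]; return T[:3,3],d
def onz(p,u,z):
    o,d=ray(p,u); return o+d*(z-o[2])/d[2]
def px(p,X):
    T=np.linalg.inv(np.array(p["T"])); r=cv2.Rodrigues(T[:3,:3])[0]
    return cv2.projectPoints(np.array(X,float).reshape(-1,3),r,T[:3,3],np.array(p["mtx"],float),np.array(p["dist"],float))[0][:,0]
def tri(ps,us):
    A=np.zeros((3,3));b=np.zeros(3)
    for p,u in zip(ps,us):
        o,d=ray(p,u);d=d/np.linalg.norm(d);M=np.eye(3)-np.outer(d,d);A+=M;b+=M@o
    return np.linalg.solve(A,b)
S=np.array([640,480])
E
cat > a.py <<'E'
from h import *
np.set_printoptions(precision=4,suppress=True)
s=arm.observe();print(s)
P={n:arm.get_image(n) for n in("scene","top")}
for n,p in P.items():
    cv2.imwrite(f"pics/{n}1.png",p["frame"][:,:,::-1]); print(n,np.array(p["T"]))
    for l in["module","module_nose","module_tail","bed","pads","stop","pin_line","terminal_block","ferrite","screwdriver","wrench"]:
        print(n,l,[(np.round(np.array(d["centre"])*S,1),round(d["conf"],2)) for d in arm.place_of(l,p)[:3]])
E
python3 a.py
```

```text
{'clock': 0.0, 'joints': array([-1.3406,  0.4352,  0.0249,  1.5741, -0.0116,  1.134 , -0.0751]), 'dq': array([-0.0021, -0.0012, -0.0014,  0.    ,  0.    , -0.0015, -0.0007]), 'joint_efforts': array([  0.0003, -66.785 ,   0.9848, -31.4479,  -0.0607,   0.0427,
         0.0002]), 'position': array([0.204 , 0.5902, 0.2259]), 'ee_rot': array([-0.5204, -3.098 ,  0.0025]), 'force': array([-0.0942,  0.6699, -0.1062]), 'ft_torque': array([ 0.0148,  0.027 , -0.007 ]), 'gripper_force': 0.0, 'width': 1.0002756894263276}
scene [[ 0.7858  0.4016 -0.4704  1.0589]
 [ 0.6185 -0.5173  0.5915 -0.6988]
 [-0.0058 -0.7557 -0.6549  0.774 ]
 [ 0.      0.      0.      1.    ]]
scene module [(array([181.5, 294.9]), 0.96), (array([150.4, 387.3]), 0.8), (array([225.1, 342.8]), 0.76)]
scene module_nose [(array([193.8, 276.9]), 0.98), (array([230.8, 312.7]), 0.73), (array([157.8, 401.2]), 0.71)]
scene module_tail [(array([170.5, 309.4]), 0.97), (array([143.4, 360.4]), 0.9)]
scene bed [(array([295.3, 249.8]), 0.75)]
scene pads [(array([358.2, 196.7]), 0.84), (array([298.8, 250.9]), 0.37)]
scene stop [(array([381.9
[... 531 characters left out ...]
0.74), (array([406.7, 230.4]), 0.66)]
top module_nose [(array([388.1, 235.7]), 0.9), (array([469.9, 218.5]), 0.87), (array([380.3, 293.1]), 0.83)]
top module_tail [(array([416. , 277.7]), 0.92), (array([461.5, 252.8]), 0.67), (array([423.3, 220.1]), 0.63)]
top bed [(array([312.6, 243.5]), 0.9), (array([259.6, 304.9]), 0.3)]
top pads [(array([237.4, 232.7]), 0.78)]
top stop [(array([196.6, 232.1]), 0.93)]
top pin_line [(array([196.1, 232.7]), 0.56)]
top terminal_block [(array([258. , 304.8]), 0.68), (array([427.5, 164.8]), 0.18)]
top ferrite [(array([385.5, 179.7]), 0.59), (array([194.7, 231.6]), 0.19)]
top screwdriver [(array([426.1, 167.4]), 0.69)]
top wrench [(array([157.5, 290.5]), 0.66)]
```

View pics/scene1.png

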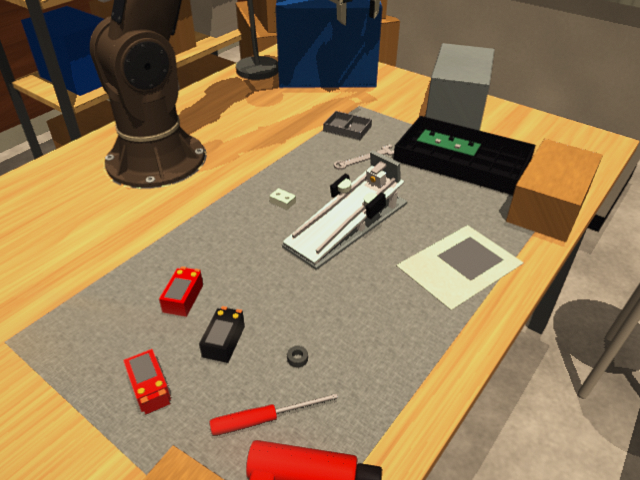

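View pics/top1.png

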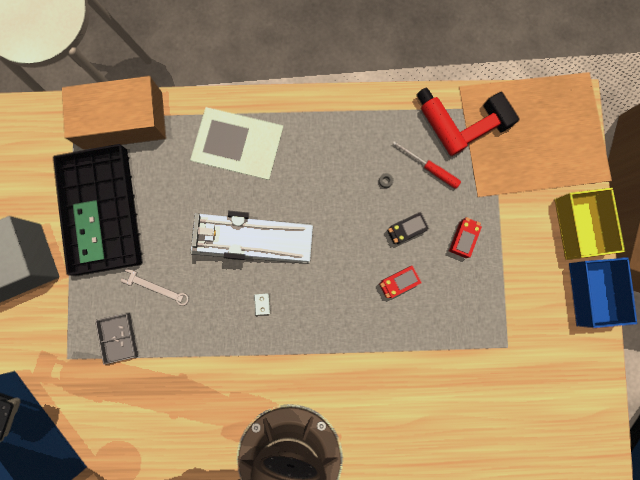

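The black module is at scene (223,335) and top (407,230), with its nose towards the dock (brass screws at top (395,235)). The dock's low end is at top (312,240) and the stop is at (198,232). The stop block shows at about (210,233).

```bash
cat > fit.py <<'E'
from h import *
from scipy.optimize import least_squares, minimize
def pose(x,y,yaw,z=0,pitch=0):
    return R.from_euler('ZY',[yaw,-pitch]),np.array([x,y,z])
def box(x0,x1,y0,y1,z0,z1): return np.array([[a,b,c] for a in(x0,x1) for b in(y0,y1) for c in(z0,z1)],float)
MOD=[box(-.045,.037,-.024,.024,0,.038),box(.037,.045,-.02,.02,0,.034)]
def sil(p,parts,Rt,t,k=4):
    m=np.zeros((480*1,640),np.uint8)
    for b in parts:
        h=cv2.convexHull(px(p,Rt.apply(b)+t).astype(np.float32))
        cv2.fillConvexPoly(m,np.round(h*16).astype(np.int32),255,cv2.LINE_AA,4)
    return m/255.
def fit_mod(ps,regs,x0,fixed=None):
    def c(v):
        Rt,t=pose(*v); e=0
        for p,r in zip(ps,regs):
            m=sil(p,MOD,Rt,t); r=cv2.GaussianBlur(r.astype(float),(5,5),0); m=cv2.GaussianBlur(m,(5,5),0); e+=((m-r)**2).sum()
        return e
    b=minimize(c,x0,method='Nelder-Mead',options=dict(initial_simplex=np.array(x0)+np.vstack([np.zeros(3),np.diag([.008,.008,.15])]),xatol=1e-4,fatol=.05))
    return b.x,b.fun
E
cat > b.py <<'E'
from fit import *
np.set_printoptions(precision=4,suppress=True)
ps=[arm.get_image(n) for n in("scene","top")]
# module
hint=[(223,335),(407,230)];regs=[]
for p,h in zip(ps,hint):
    L=arm.trace("module",p); 
    L=[d for d in L if np.linalg.norm(np.array(d["centre"])*S-h)<15]; print(len(L),[d["conf"] for d in L],L and L[0]["region"].sum()); regs.append(L[0]["region"])
n=onz(ps[1],(388.1,235.7),.018);t=onz(ps[1],(423.3,220.1),.018);d=(n-t)
print("nose,tail",n,t,np.linalg.norm(d))
x,f=fit_mod(ps,regs,[*((n+t)/2)[:2],np.arctan2(d[1],d[0])]);print("module",x,f)
for i in range(2): print(i,fit_mod(ps[i:i+1],regs[i:i+1],x))
# bed
obs={0:{"bed":(295.3,249.8),"pads":(358.2,196.7),"stop":(381.9,179.1),"pin":(381,168.8)},1:{"bed":(312.6,243.5),"pads":(237.4,232.7),"stop":(196.6,232.1),"pin":(196.1,232.7)}}
loc={"bed":(0,0,0),"pads":(.185,0,0),"stop":(.274,0,0),"pin":(.274,0,.02)}
def res(v,idx=(0,1)):
    Rt,t=pose(v[0],v[1],v[2],.02,np.radians(10))
    return np.concatenate([(px(ps[i],Rt.apply(loc[k])+t)[0]-u) for i in idx for k,u in obs[i].items()])
b0=onz(ps[1],obs[1]["bed"],.02);s0=onz(ps[1],obs[1]["stop"],.068);d=s0-b0
for idx in((0,1),(0,),(1,)):
    r=least_squares(lambda v:res(v,idx),[b0[0],b0[1],np.arctan2(d[1],d[0])],loss='soft_l1');print("bed",idx,r.x,res(r.x,idx).round(1))
    if idx==(0,1):bed=r.x
Rb,tb=pose(*bed,.02,np.radians(10))
np.save("m.npy",x);np.save("bed.npy",bed)
import itertools
out=[]
for p,(cx,cy,w,h) in zip(ps,[(280,170,140,105),(180,190,140,105)]):
    k=5.6;f=cv2.resize(p["frame"][cy:cy+h,cx:cx+w],None,fx=k,fy=k,interpolation=cv2.INTER_CUBIC)[:,:,::-1].copy()
    def ln(pts,c): cv2.polylines(f,[np.round((px(p,Rb.apply(pts)+tb)-[cx-.5,cy-.5]+0)*k).astype(np.int32)],False,c,1)
    ln([(0,-.045,0),(.288,-.045,0),(.288,.045,0),(0,.045,0),(0,-.045,0)],(0,0,255))
    for s in(1,-1): ln([(.02,s*.031,.01),(.125,s*.0253,.01),(.27,s*.0253,.01)],(0,200,0)); ln([(.16,s*.03,.028),(.21,s*.03,.028)],(255,0,255))
    ln([(.274,-.038,.052),(.274,.038,.052)],(255,0,0))
    for xx in(.214,.224,.234,.244,.254): ln([(xx,-.02,.034),(xx,.02,.034)],(0,200,255))
    out.append(f[:580,:784])
for i,o in enumerate(out): cv2.imwrite(f"pics/bed{i}.png",o)
E
python3 b.py
```

```text
1 [0.7] 1772
1 [0.91] 824
nose,tail [ 0.5352 -0.2571  0.018 ] [ 0.5725 -0.3475  0.018 ] 0.09778223704380487
module [ 0.5514 -0.3063  2.0014] 34.21399433210784
0 (array([ 0.5507, -0.3061,  2.0016]), np.float64(18.30738944400141))
1 (array([ 0.5531, -0.3073,  1.9836]), np.float64(5.481413658696474))
bed (0, 1) [ 0.5187 -0.0648  1.4646] [ 1.4  0.6 -1.7  1.7  0.7 -3.3  1.4  0.2 -1.2  0.6 -0.8  4.   2.8  0.9
  2.9 -0.6]
bed (0,) [ 0.5157 -0.065   1.4578] [ 0.2 -0.  -2.5  1.5  0.2 -3.5  0.8  0. ]
bed (1,) [ 0.5213 -0.0624  1.4685] [-2.2 -0.4 -1.8  3.2  1.7  0.3  1.8 -1.2]
```

View pics/bed0.png

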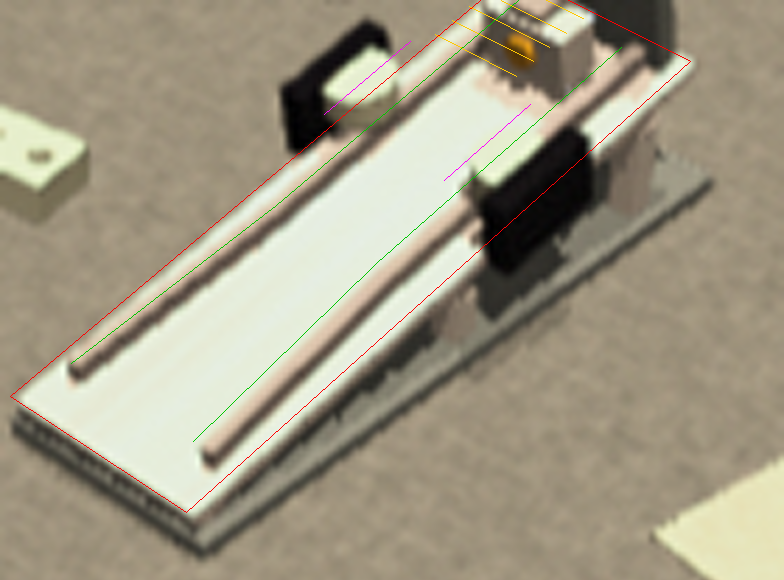

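View pics/bed1.png

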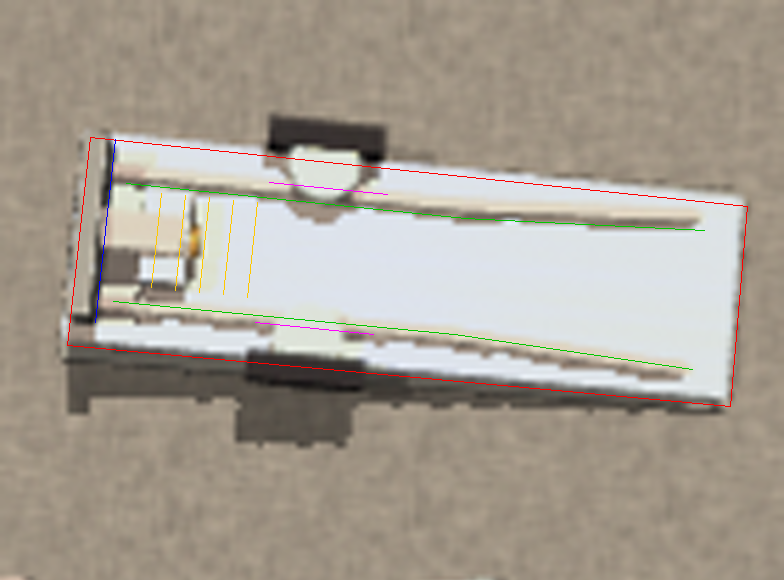

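The overlay is off sideways by a few millimetres: the rails sit below the green lines by about 15 crop pixels in scene. I'll refit with corners read from these crops.

```bash
cat > c.py <<'E'
from fit import *
np.set_printoptions(precision=4,suppress=True)
ps=[arm.get_image(n) for n in("scene","top")]
off=[(280,170),(180,190)]
O=[(0,(13,397),(0,.045,0),1),(0,(195,516),(0,-.045,0),1),(0,(692,62),(.288,-.045,0),1),(0,(141,414),(.02,0,.01),1),
(1,(746,191),(0,-.045,0),1),(1,(731,403),(0,.045,0),1),(1,(690,296),(.02,0,.01),1),(1,(112,133),(.272,-.045,0),0),(1,(95,343),(.272,.045,0),0)]
def res(v,idx=(0,1)):
    Rt,t=pose(v[0],v[1],v[2],.02,np.radians(10)); o=[]
    for i,c,l,w in O:
        if i in idx: o+=list((px(ps[i],Rt.apply(l)+t)[0]-(np.array(c)/5.6+off[i]-.5))*[w,1])
    return np.array(o)
for idx in((0,),(1,),(0,1)):
    r=least_squares(lambda v:res(v,idx),[.5187,-.0648,1.4646],loss='soft_l1');print(idx,r.x,res(r.x,idx).round(1))
bed=r.x;np.save("bed.npy",bed);Rb,tb=pose(*bed,.02,np.radians(10))
# stop block face from top edge, z=.034 : top crop (190,195..290)?
for i,c in((1,(192,215)),(1,(194,270)),(0,(560,45)),(0,(483,5))):
    o,d=ray(ps[i],np.array(c)/5.6+off[i]-.5); o2=Rb.inv().apply(o-tb);d2=Rb.inv().apply(d); print("block",i,o2+d2*(.034-o2[2])/d2[2])
m=np.load("m.npy");s=arm.observe();T=R.from_rotvec(s["ee_rot"]);print(T.as_matrix(),s["position"])
E
python3 c.py
```

```text
(0,) [ 0.5227 -0.0655  1.4758] [ 0.6  0.9 -0.1  0.3  0.1 -0.1 -0.6 -1.3]
(1,) [ 0.5215 -0.0638  1.465 ] [-0.2  1.5 -0.5 -0.5  1.  -0.5  0.   0.3  0.  -0.2]
(0, 1) [ 0.522  -0.0646  1.4692] [ 0.7  0.4 -0.2 -0.1  0.6 -0.  -0.5 -1.7 -0.   1.3 -0.1 -0.7  1.3 -0.7
  0.   0.5  0.   0.1]
block 1 [ 0.2396 -0.0097  0.034 ]
block 1 [0.2366 0.0132 0.034 ]
block 0 [ 0.2366 -0.0203  0.034 ]
block 0 [0.2372 0.0181 0.034 ]
[[-0.9451  0.3267  0.    ]
 [ 0.3267  0.9451 -0.    ]
 [-0.     -0.     -1.    ]] [0.2042 0.5907 0.2267]
```

Call:
carry_out(
  claw=[9,9,9,9,9,9,9,9,9,9,9,9,9,9,9,9,9,9,9,9],
  delta_pos=[
    [-1,-1.2,0],
    [-2,-2.4,0],
    [-2.5,-3,0],
    [-2.5,-3,0],
    [-2.5,-3,0],
    [-2.5,-3,0],
    [-2.5,-3,0],
    [-2.5,-3,0],
    [-2.5,-3,0],
    [-2.5,-3,0],
    [-2.5,-3,0],
    [-2.5,-3,0],
    [-2.5,-3,0],
    [-2.5,-3,0],
    [-2.5,-3,0],
    [-2.5,-3,0],
    [-2.5,-3,0],
    [-2.5,-3,0],
    [-2.5,-3,0],
    [-2.5,-3,0],
  ],
  angular=[
    [0,0,0],
    [0,0,0],
    [0,0,0],
    [0,0,0],
    [0,0,0],
    [0,0,0],
    [0,0,0],
    [0,0,0],
    [0,0,0],
    [0,0,0],
    [0,0,0],
    [0,0,0],
    [0,0,0],
    [0,0,0],
    [0,0,0],
    [0,0,0],
    [0,0,0],
    [0,0,0],
    [0,0,0],
    [0,0,0],
  ],
)

```text
clock: 3.5
position: [0.4701, -0.112, 0.227]
ee_rot: [0.52, 3.098, 0.001]
force: [0.2, 1.2, -0.4]
width: 0.98
gripper_force: 0.0
```

Call:
carry_out(
  claw=[9,9,9,9,9,9,9,9,9,9,9,9,9,9,9,9],
  delta_pos=[
    [-2.5,-3,0],
    [-2.5,-3,0],
    [-2.5,-3,0],
    [-2.5,-3,0],
    [-2.5,-2.5,0],
    [-1.5,-1,0],
    [0,0,0],
    [0,0,0],
    [0,0,0],
    [0,0,0],
    [0,0,0],
    [0,0,0],
    [0,0,0],
    [0,0,0],
    [0,0,0],
    [0,0,0],
  ],
  angular=[
    [0,0,0],
    [0,0,0],
    [0,0,0],
    [0,0,0],
    [0,0,0],
    [0,0,0],
    [0,0,0.1],
    [0,0,0.1],
    [0,0,0.1],
    [0,0,0.1],
    [0,0,0.1],
    [0,0,0.1],
    [0,0,0.1],
    [0,0,0.1],
    [0,0,0],
    [0,0,0],
  ],
)

```text
clock: 5.1
position: [0.5514, -0.3026, 0.2267]
ee_rot: [-1.682, -2.654, 0.0]
force: [0.1, -0.1, -0.7]
width: 0.981
gripper_force: 0.0
```

```bash
cat > to.py <<'E'
# python3 to.py mod|bed dx dy h tilt : delta in tool frame from measured pose to target given in module/bed frame
import sys
from fit import *
np.set_printoptions(precision=4,suppress=True)
k=sys.argv[1];dx,dy,h=map(float,sys.argv[2:5])
s=arm.observe();T=R.from_rotvec(s["ee_rot"]);p=s["position"]
if k=="mod": Rt,t=pose(*np.load("m.npy"))
else: Rt,t=pose(*np.load("bed.npy"),.02,np.radians(10))
tgt=Rt.apply([dx,dy,h])+t; Tt=Rt*R.from_euler('x',np.pi)
print("clock",s["clock"],"force",s["force"],"w",s["width"]*9.18,"gf",s["gripper_force"],"j",s["joints"])
print("in frame (mm)",Rt.inv().apply(p-t)*1000,"pos",p)
print("delta tool cm",T.inv().apply(tgt-p)*100,"rot",(T.inv()*Tt).as_rotvec(),"delta after rot cm",Tt.inv().apply(tgt-p)*100)
E
python3 to.py mod 0 0 .014
```

```text
clock 5.1 force [ 0.0661 -0.1443 -0.7173] w 9.005641271525198 gf 0.0 j [-0.0929  0.5245  0.7919  1.6065 -0.3958  1.1783  1.2266]
in frame (mm) [  3.3522  -1.5846 226.6796] pos [ 0.5514 -0.3026  0.2267]
delta tool cm [-0.3323 -0.1592 21.268 ] rot [-0.0001  0.0001  0.0105] delta after rot cm [-0.3352 -0.1585 21.268 ]
```

Call:
carry_out(
  claw=[7.5,7.5,7.5,7.5,7.5,7.5,7.5,7.5,7.5,7.5,7.5,7.5,5,4.4,4.4,4.4,4.4,4.4,4.4],
  delta_pos=[
    [-0.3,-0.2,1.5],
    [0,0,2.5],
    [0,0,2.5],
    [0,0,2.5],
    [0,0,2.5],
    [0,0,2.5],
    [0,0,2.5],
    [0,0,2],
    [0,0,1.5],
    [0,0,0.8],
    [0,0,0.5],
    [0,0,0],
    [0,0,0],
    [0,0,0],
    [0,0,0],
    [0,0,0],
    [0,0,0],
    [0,0,0],
    [0,0,0],
  ],
  angular=[
    [0,0,0.01],
    [0,0,0],
    [0,0,0],
    [0,0,0],
    [0,0,0],
    [0,0,0],
    [0,0,0],
    [0,0,0],
    [0,0,0],
    [0,0,0],
    [0,0,0],
    [0,0,0],
    [0,0,0],
    [0,0,0],
    [0,0,0],
    [0,0,0],
    [0,0,0],
    [0,0,0],
    [0,0,0],
  ],
  force=20,
)

```text
clock: 7.0
position: [0.5513, -0.3062, 0.0142]
ee_rot: [1.698, 2.642, 0.001]
force: [0.7, 1.7, 5.6]
width: 0.52
gripper_force: 20.0
```

```bash
python3 to.py mod 0 0 .014; python3 to.py bed .06 0 .08
```

```text
clock 7.0 force [0.7175 1.7468 5.6078] w 4.7756155913276395 gf 19.981024861335754 j [ 0.0225  0.7552  0.6235  1.7905 -0.5978  0.7924  1.3786]
in frame (mm) [ 0.1377 -0.0189 14.1965] pos [ 0.5513 -0.3062  0.0142]
delta tool cm [-0.0138 -0.0019  0.0197] rot [ 0.001   0.0003 -0.0025] delta after rot cm [-0.0138 -0.0019  0.0197]
clock 7.0 force [0.7175 1.7468 5.6078] w 4.7756155913276395 gf 19.981024861335754 j [ 0.0225  0.7552  0.6235  1.7905 -0.5978  0.7924  1.3786]
in frame (mm) [-234.7853  -53.6692   35.506 ] pos [ 0.5513 -0.3062  0.0142]
delta tool cm [27.0936  9.6575 -9.5003] rot [-0.0452  0.1705  0.5285] delta after rot cm [29.4785 -5.3669 -4.4494]
```

Call:
carry_out(
  claw=[4.4,4.4,4.4,4.4,4.4,4.4,4.4,4.4,4.4,4.4,4.4,4.4,4.4,4.4,4.4,4.4,4.4,4.4,4.4,4.4],
  delta_pos=[
    [0,0,-0.5],
    [0,0,-1],
    [0,0,-2],
    [0,0,-2.5],
    [0,0,-2.5],
    [0,0,-2.5],
    [0,0,-1],
    [0.8,0.3,0],
    [1.6,0.6,0],
    [2,0.7,0],
    [2,0.7,0],
    [2,0.7,0],
    [2,0.7,0],
    [2,0.7,0],
    [2,0.7,0],
    [2,0.7,0],
    [2,0.7,0],
    [2,0.7,0],
    [2,0.7,0],
    [2,0.7,0],
  ],
  angular=[
    [0,0,0],
    [0,0,0],
    [0,0,0],
    [0,0,0],
    [0,0,0],
    [0,0,0],
    [0,0,0],
    [0,0,0],
    [0,0,0],
    [0,0,0],
    [0,0,0],
    [0,0,0],
    [0,0,0],
    [0,0,0],
    [0,0,0],
    [0,0,0],
    [0,0,0],
    [0,0,0],
    [0,0,0],
    [0,0,0],
  ],
  force=25,
)

```text
clock: 9.0
position: [0.5263, -0.0469, 0.1324]
ee_rot: [-1.697, -2.641, 0.002]
force: [-0.3, 0.4, -2.7]
width: 0.517
gripper_force: 25.0
```

Call:
carry_out(
  claw=[4.4,4.4,4.4,4.4,4.4,4.4,4.4,4.4,4.4,4.4,4.4,4.4],
  delta_pos=[
    [1.8,0.6,0],
    [0.8,0.3,0],
    [0,0,0],
    [0,0,0],
    [0,0,0],
    [0,0,0],
    [0,0,0],
    [0,0,0],
    [0,0,0],
    [0,0,0],
    [0,0,0],
    [0,0,0],
  ],
  angular=[
    [0,0,0],
    [0,0,0],
    [-0.0056,0.0213,0.066],
    [-0.0056,0.0213,0.066],
    [-0.0056,0.0213,0.066],
    [-0.0056,0.0213,0.066],
    [-0.0056,0.0213,0.066],
    [-0.0056,0.0213,0.066],
    [-0.0056,0.0213,0.066],
    [-0.0056,0.0213,0.066],
    [0,0,0],
    [0,0,0],
  ],
)

```text
clock: 10.2
position: [0.5247, -0.0216, 0.1332]
ee_rot: [-2.238, -2.024, -0.192]
force: [0.1, 0.6, -3.0]
width: 0.521
gripper_force: 25.0
```

```bash
python3 to.py bed .06 0 .0142
python3 - <<'E'
from h import *
a=[arm.get_image(n)["frame"][:,:,::-1] for n in("scene","top")]
o=[cv2.resize(a[0][130:330,180:450],(400,296)),cv2.resize(a[1][160:310,180:430],(400,240))]
o[1]=cv2.copyMakeBorder(o[1],0,56,0,0,cv2.BORDER_CONSTANT)
cv2.imwrite("pics/held.png",np.hstack(o))
E
```

```text
clock 10.2 force [ 0.0629  0.6398 -3.0126] w 4.781220023992468 gf 24.973685145378113 j [-0.5423  0.4876  0.8439  1.9797 -0.6596  0.9669  0.5673]
in frame (mm) [ 62.0721   1.6774 104.0259] pos [ 0.5247 -0.0216  0.1332]
delta tool cm [-0.195   0.1872  8.9825] rot [-0.0022  0.0014  0.0012] delta after rot cm [-0.2072  0.1677  8.9826]
```

View pics/held.png

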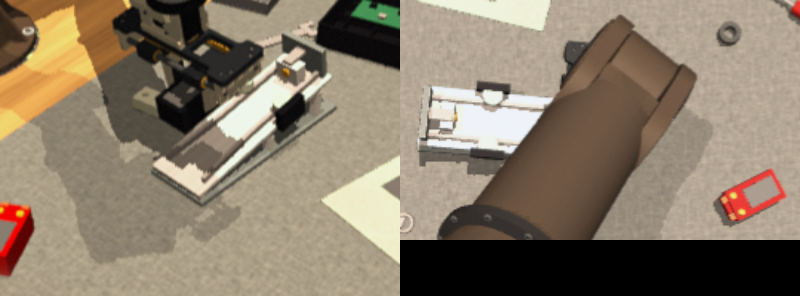

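The module is held square over the low half of the bed, screws and nose uphill. I'm lowering it along the bed normal.

Call:
carry_out(
  claw=[4.4,4.4,4.4,4.4,4.4,4.4,4.4,4.4],
  delta_pos=[
    [-0.2,0.2,1],
    [0,0,2],
    [0,0,2],
    [0,0,1.8],
    [0,0,1],
    [0,0,0.5],
    [0,0,0.2],
    [0,0,0],
  ],
  angular=[
    [0,0,0],
    [0,0,0],
    [0,0,0],
    [0,0,0],
    [0,0,0],
    [0,0,0],
    [0,0,0],
    [0,0,0],
  ],
)

```text
clock: 11.1
position: [0.5286, -0.0089, 0.0499]
ee_rot: [-2.24, -2.023, -0.195]
force: [0.0, 0.4, -2.9]
width: 0.52
gripper_force: 25.0
```

Call:
carry_out(
  claw=[4.4,4.4,4.4],
  delta_pos=[
    [0,0,0.2],
    [0,0,0.1],
    [0,0,0],
  ],
  angular=[
    [0,0,0],
    [0,0,0],
    [0,0,0],
  ],
)

```text
clock: 11.4
position: [0.5285, -0.0082, 0.0469]
ee_rot: [-2.239, -2.023, -0.195]
force: [-1.1, -0.1, -4.2]
width: 0.521
gripper_force: 25.0
```

```bash
python3 to.py bed .06 0 .0142
```

```text
clock 11.4 force [-1.0668 -0.1464 -4.1518] w 4.781272038278825 gf 24.973515272140503 j [-0.47    0.6114  0.7226  2.0429 -0.8224  0.8165  0.695 ]
in frame (mm) [60.5913 -0.7332 16.6306] pos [ 0.5285 -0.0082  0.0469]
delta tool cm [-0.0591 -0.0731  0.2431] rot [-0.001   0.0002  0.0002] delta after rot cm [-0.0591 -0.0733  0.2431]
```

Call:
carry_out(
  claw=[4.4,4.4],
  delta_pos=[
    [0,0,0.1],
    [0,0,0],
  ],
  angular=[
    [0,0,0],
    [0,0,0],
  ],
)

```text
clock: 11.6
position: [0.5284, -0.008, 0.0457]
ee_rot: [-2.239, -2.023, -0.194]
force: [1.5, 0.6, -3.3]
width: 0.522
gripper_force: 25.0
```

Call:
carry_out(
  claw=[4.4,4.4],
  delta_pos=[
    [0,0,0.1],
    [0,0,0],
  ],
  angular=[
    [0,0,0],
    [0,0,0],
  ],
)

```text
clock: 11.8
position: [0.5284, -0.0078, 0.0447]
ee_rot: [-2.239, -2.023, -0.194]
force: [0.4, 1.0, -4.0]
width: 0.527
gripper_force: 25.0
```

Call:
carry_out(
  claw=[4.4,4.4],
  delta_pos=[
    [0,0,0.1],
    [0,0,0],
  ],
  angular=[
    [0,0,0],
    [0,0,0],
  ],
)

```text
clock: 12.0
position: [0.5284, -0.0078, 0.0445]
ee_rot: [-2.239, -2.022, -0.196]
force: [-3.4, -0.6, 8.9]
width: 0.521
gripper_force: 25.0
```

```bash
python3 to.py bed .06 0 .0142
```

```text
clock 12.0 force [-3.359  -0.577   8.9218] w 4.7863128858787585 gf 24.981606602668762 j [-0.4674  0.6148  0.7189  2.0445 -0.828   0.8129  0.6995]
in frame (mm) [60.509  -0.6073 14.2265] pos [ 0.5284 -0.0078  0.0445]
delta tool cm [-0.0509 -0.0607  0.0027] rot [-0.001  -0.0006 -0.0003] delta after rot cm [-0.0509 -0.0607  0.0027]
```

Call:
carry_out(
  claw=[5.2,5.8,6,6,6,6,6,6,6,6,6],
  delta_pos=[
    [0,0,0],
    [0,0,0],
    [0,0,0],
    [0,0,0],
    [0,0,-0.5],
    [0,0,-1],
    [0,0,-1.5],
    [0,0,-1.5],
    [0,0,-1.5],
    [0,0,0],
    [0,0,0],
  ],
  angular=[
    [0,0,0],
    [0,0,0],
    [0,0,0],
    [0,0,0],
    [0,0,0],
    [0,0,0],
    [0,0,0],
    [0,0,0],
    [0,0,0],
    [0,0,0],
    [0,0,0],
  ],
)

```text
clock: 13.1
position: [0.5278, -0.0179, 0.1035]
ee_rot: [-2.239, -2.023, -0.196]
force: [-0.0, 0.2, 0.1]
width: 0.653
gripper_force: 0.0
```

Call:
carry_out(
  claw=[3,1,0,0,0,0,0,0,0,0,0,0],
  delta_pos=[
    [-1,0,0],
    [-2,0.1,0],
    [-2,0,0],
    [-2,0,0],
    [-0.6,0,0],
    [0,0,0],
    [0,0,1],
    [0,0,1.5],
    [0,0,1.5],
    [0,0,1.5],
    [0,0,0.6],
    [0,0,0],
  ],
  angular=[
    [0,0,0],
    [0,0,0],
    [0,0,0],
    [0,0,0],
    [0,0,0],
    [0,0,0],
    [0,0,0],
    [0,0,0],
    [0,0,0],
    [0,0,0],
    [0,0,0],
    [0,0,0],
  ],
)

```text
clock: 14.3
position: [0.5211, -0.0816, 0.0283]
ee_rot: [-2.238, -2.022, -0.192]
force: [-0.1, 0.6, 0.9]
width: 0.01
gripper_force: 0.0
```

```bash
python3 to.py bed 0 0 .013
python3 - <<'E'
from h import *
a=[arm.get_image(n)["frame"][:,:,::-1] for n in("scene","top")]
o=[cv2.resize(a[0][130:330,180:450],(400,296)),cv2.resize(a[1][160:310,180:430],(400,240))]
o[1]=cv2.copyMakeBorder(o[1],0,56,0,0,cv2.BORDER_CONSTANT)
cv2.imwrite("pics/set.png",np.hstack(o))
E
```

```text
clock 14.3 force [-0.1236  0.5561  0.9212] w 0.09162382009314057 gf 0.0 j [-0.3107  0.6518  0.7013  2.0316 -0.8351  0.8196  0.8446]
in frame (mm) [-15.2983  -0.8065  11.162 ] pos [ 0.5211 -0.0816  0.0283]
delta tool cm [ 1.5298 -0.0813 -0.1839] rot [-0.0036  0.0003 -0.    ] delta after rot cm [ 1.5298 -0.0807 -0.1838]
```

View pics/set.png

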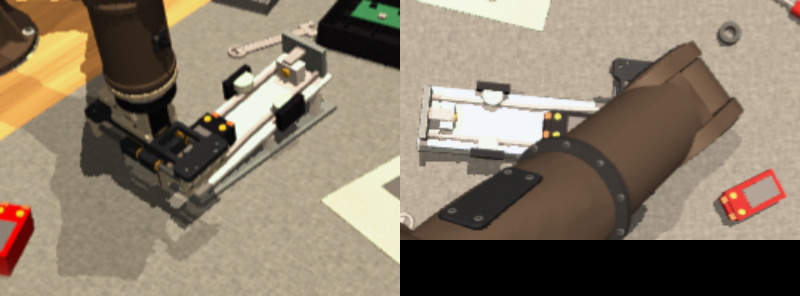

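Call:
carry_out(
  claw=[0,0,0,0,0,0,0,0,0,0],
  delta_pos=[
    [0,-0.1,-0.3],
    [0.5,0,0],
    [0.5,0,0],
    [0.4,0,0],
    [0.2,0,0],
    [0.2,0,0],
    [0.2,0,0],
    [0.2,0,0],
    [0.2,0,0],
    [0,0,0],
  ],
  angular=[
    [0,0,0],
    [0,0,0],
    [0,0,0],
    [0,0,0],
    [0,0,0],
    [0,0,0],
    [0,0,0],
    [0,0,0],
    [0,0,0],
    [0,0,0],
  ],
  force=20,
)

```text
clock: 15.4
position: [0.5232, -0.059, 0.0367]
ee_rot: [-2.239, -2.023, -0.194]
force: [-0.1, -2.1, -0.7]
width: 0.008
gripper_force: 0.9
```

Call:
carry_out(
  claw=[0,0,0,0,0,0,0,0,0,0,0,0,0,0],
  delta_pos=[
    [0.3,0,0],
    [0.3,0,0],
    [0.3,0,0],
    [0.3,0,0],
    [0.3,0,0],
    [0.3,0,0],
    [0.3,0,0],
    [0.3,0,0],
    [0.3,0,0],
    [0.3,0,0],
    [0.3,0,0],
    [0.2,0,0],
    [0.1,0,0],
    [0,0,0],
  ],
  angular=[
    [0,0,0],
    [0,0,0],
    [0,0,0],
    [0,0,0],
    [0,0,0],
    [0,0,0],
    [0,0,0],
    [0,0,0],
    [0,0,0],
    [0,0,0],
    [0,0,0],
    [0,0,0],
    [0,0,0],
    [0,0,0],
  ],
)

```text
clock: 16.8
position: [0.5269, -0.0234, 0.043]
ee_rot: [-2.239, -2.023, -0.195]
force: [-1.5, -2.1, 1.6]
width: 0.007
gripper_force: 0.9
```

```bash
python3 to.py bed .05 0 .014
```

```text
clock 16.8 force [-1.4527 -2.0701  1.6124] w 0.06177492152701639 gf 0.8807547949254513 j [-0.4375  0.619   0.7192  2.0432 -0.8268  0.8165  0.7288]
in frame (mm) [44.8043 -0.6567 15.4789] pos [ 0.5269 -0.0234  0.043 ]
delta tool cm [ 0.5196 -0.0653  0.1479] rot [-0.0013  0.0001  0.0003] delta after rot cm [ 0.5196 -0.0657  0.1479]
```

Call:
carry_out(
  claw=[0,0,0,0,0,0,0,0,0,0,0,0],
  delta_pos=[
    [0.2,0,0.1],
    [0.2,0,0],
    [0.2,0,0],
    [0.2,0,0],
    [0.2,0,0],
    [0.2,0,0],
    [0.2,0,0],
    [0.2,0,0],
    [0.2,0,0],
    [0.2,0,0],
    [0.2,0,0],
    [0.2,0,0],
  ],
  angular=[
    [0,0,0],
    [0,0,0],
    [0,0,0],
    [0,0,0],
    [0,0,0],
    [0,0,0],
    [0,0,0],
    [0,0,0],
    [0,0,0],
    [0,0,0],
    [0,0,0],
    [0,0,0],
  ],
)

```text
clock: 18.0
position: [0.5293, -0.0004, 0.0463]
ee_rot: [-2.24, -2.023, -0.194]
force: [-0.8, -5.8, 2.3]
width: 0.004
gripper_force: 2.4
```

Call:
carry_out(
  claw=[0,0,0,0,0,0,0,0,0,0],
  delta_pos=[
    [0.2,0,0],
    [0.2,0,0],
    [0.2,0,0],
    [0.2,0,0],
    [0.2,0,0],
    [0.2,0,0],
    [0.2,0,0],
    [0.2,0,0],
    [0.2,0,0],
    [0.2,0,0],
  ],
  angular=[
    [0,0,0],
    [0,0,0],
    [0,0,0],
    [0,0,0],
    [0,0,0],
    [0,0,0],
    [0,0,0],
    [0,0,0],
    [0,0,0],
    [0,0,0],
  ],
)

```text
clock: 19.0
position: [0.5316, 0.0181, 0.0496]
ee_rot: [-2.242, -2.023, -0.193]
force: [-0.5, -10.3, -1.1]
width: 0.004
gripper_force: 4.9
```

```bash
python3 to.py bed .138 0 .014
```

```text
clock 19.0 force [ -0.4642 -10.3302  -1.1314] w 0.03614136545685874 gf 4.856331534683704 j [-0.5263  0.6075  0.7287  2.0419 -0.8241  0.8126  0.6429]
in frame (mm) [87.1366 -1.1042 14.6794] pos [0.5316 0.0181 0.0496]
delta tool cm [ 5.0864 -0.1163  0.0555] rot [ 0.      0.0024 -0.0011] delta after rot cm [ 5.0863 -0.1104  0.0679]
```

Call:
carry_out(
  claw=[0,0,0,0,0,0,0,0,0,0,0,0],
  delta_pos=[
    [0.2,0,0],
    [0.2,0,0],
    [0.2,0,0],
    [0.2,0,0],
    [0.2,0,0],
    [0.2,0,0],
    [0.2,0,0],
    [0.2,0,0],
    [0.2,0,0],
    [0.2,0,0],
    [0.2,0,0],
    [0.2,0,0],
  ],
  angular=[
    [0,0,0],
    [0,0,0],
    [0,0,0],
    [0,0,0],
    [0,0,0],
    [0,0,0],
    [0,0,0],
    [0,0,0],
    [0,0,0],
    [0,0,0],
    [0,0,0],
    [0,0,0],
  ],
)

```text
clock: 20.2
position: [0.5337, 0.0416, 0.0537]
ee_rot: [-2.242, -2.022, -0.193]
force: [-0.7, -7.6, 0.7]
width: 0.005
gripper_force: 4.1
```

Call:
carry_out(
  claw=[0,0,0,0,0,0,0,0,0,0],
  delta_pos=[
    [0.2,0,0],
    [0.2,0,0],
    [0.2,0,0],
    [0.2,0,0],
    [0.2,0,0],
    [0.1,0,0],
    [0.1,0,0],
    [0.1,0,0],
    [0.1,0,0],
    [0,0,0],
  ],
  angular=[
    [0,0,0],
    [0,0,0],
    [0,0,0],
    [0,0,0],
    [0,0,0],
    [0,0,0],
    [0,0,0],
    [0,0,0],
    [0,0,0],
    [0,0,0],
  ],
)

```text
clock: 21.2
position: [0.5351, 0.0554, 0.0562]
ee_rot: [-2.242, -2.023, -0.193]
force: [0.2, -8.6, 1.3]
width: 0.006
gripper_force: 3.8
```

```bash
python3 to.py bed .138 0 .014
python3 - <<'E'
from h import *
a=[arm.get_image(n)["frame"][:,:,::-1] for n in("scene","top")]
o=[cv2.resize(a[0][130:230,320:455],(400,296)),cv2.resize(a[1][190:270,180:313],(400,240))]
o[1]=cv2.copyMakeBorder(o[1],0,56,0,0,cv2.BORDER_CONSTANT)
cv2.imwrite("pics/near.png",np.hstack(o))
E
```

```text
clock 21.2 force [ 0.2339 -8.5575  1.3176] w 0.055544687223965154 gf 3.797508403658867 j [-0.6024  0.5999  0.7374  2.0334 -0.8198  0.8161  0.5658]
in frame (mm) [125.1833  -0.8506  14.6589] pos [0.5351 0.0554 0.0562]
delta tool cm [ 1.2817 -0.0866  0.0633] rot [-0.0005  0.002  -0.0012] delta after rot cm [ 1.2817 -0.0851  0.0659]
```

View pics/near.png

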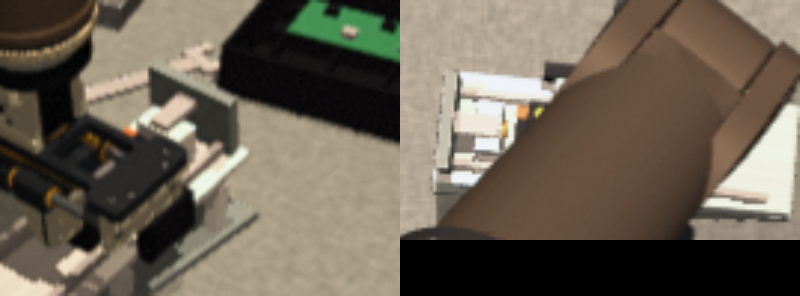

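Call:
carry_out(
  claw=[0,0,0,0,0],
  delta_pos=[
    [0.1,0,0],
    [0.1,0,0],
    [0.1,0,0],
    [0.1,0,0],
    [0.1,0,0],
  ],
  angular=[
    [0,0,0],
    [0,0,0],
    [0,0,0],
    [0,0,0],
    [0,0,0],
  ],
)

```text
clock: 21.8
position: [0.5356, 0.0601, 0.057]
ee_rot: [-2.242, -2.022, -0.193]
force: [-0.5, -8.2, 0.7]
width: 0.003
gripper_force: 4.1
```

Call:
carry_out(
  claw=[0,0],
  delta_pos=[
    [0.1,0,0],
    [0.1,0,0],
  ],
  angular=[
    [0,0,0],
    [0,0,0],
  ],
)

```text
clock: 22.0
position: [0.5358, 0.0621, 0.0574]
ee_rot: [-2.242, -2.022, -0.193]
force: [0.3, -8.7, 0.5]
width: 0.006
gripper_force: 4.2
```

Call:
carry_out(
  claw=[0,0],
  delta_pos=[
    [0.05,0,0],
    [0.05,0,0],
  ],
  angular=[
    [0,0,0],
    [0,0,0],
  ],
)

```text
clock: 22.2
position: [0.5359, 0.063, 0.0575]
ee_rot: [-2.242, -2.023, -0.193]
force: [0.1, -9.6, 0.6]
width: 0.007
gripper_force: 4.8
```

Call:
carry_out(
  claw=[0,0],
  delta_pos=[
    [0.05,0,0],
    [0.05,0,0],
  ],
  angular=[
    [0,0,0],
    [0,0,0],
  ],
)

```text
clock: 22.4
position: [0.5359, 0.0636, 0.0576]
ee_rot: [-2.243, -2.022, -0.192]
force: [-1.0, -10.5, 0.6]
width: 0.004
gripper_force: 4.9
```

Call:
carry_out(
  claw=[0],
  delta_pos=[
    [0.05,0,0],
  ],
  angular=[
    [0,0,0],
  ],
)

```text
clock: 22.5
position: [0.5359, 0.064, 0.0577]
ee_rot: [-2.243, -2.022, -0.192]
force: [-1.1, -10.4, 0.5]
width: 0.003
gripper_force: 5.0
```

Call:
carry_out(
  claw=[0],
  delta_pos=[
    [0.05,0,0],
  ],
  angular=[
    [0,0,0],
  ],
)

```text
clock: 22.6
position: [0.536, 0.0645, 0.0578]
ee_rot: [-2.243, -2.022, -0.192]
force: [-0.5, -10.0, 0.1]
width: 0.005
gripper_force: 5.0
```

Call:
carry_out(
  claw=[0],
  delta_pos=[
    [0.05,0,0],
  ],
  angular=[
    [0,0,0],
  ],
)

```text
clock: 22.7
position: [0.536, 0.0649, 0.0579]
ee_rot: [-2.243, -2.022, -0.192]
force: [0.2, -10.5, 0.7]
width: 0.001
gripper_force: 5.1
```

Call:
carry_out(
  claw=[0],
  delta_pos=[
    [0.05,0,0],
  ],
  angular=[
    [0,0,0],
  ],
)

```text
clock: 22.8
position: [0.5361, 0.0654, 0.0579]
ee_rot: [-2.243, -2.022, -0.192]
force: [-0.0, -10.3, 0.2]
width: 0.001
gripper_force: 5.2
```

Call:
carry_out(
  claw=[0],
  delta_pos=[
    [0.03,0,0],
  ],
  angular=[
    [0,0,0],
  ],
)

```text
clock: 22.9
position: [0.5361, 0.0656, 0.058]
ee_rot: [-2.243, -2.022, -0.192]
force: [-0.1, -11.2, 0.5]
width: 0.006
gripper_force: 5.2
```

Call:
carry_out(
  claw=[0],
  delta_pos=[
    [0.03,0,0],
  ],
  angular=[
    [0,0,0],
  ],
)

```text
clock: 23.0
position: [0.5361, 0.0659, 0.0581]
ee_rot: [-2.243, -2.022, -0.192]
force: [-0.2, -10.2, 0.8]
width: 0.005
gripper_force: 5.2
```

Call:
carry_out(
  claw=[0],
  delta_pos=[
    [0.03,0,0],
  ],
  angular=[
    [0,0,0],
  ],
)

```text
clock: 23.1
position: [0.5361, 0.0661, 0.0581]
ee_rot: [-2.243, -2.022, -0.192]
force: [-0.2, -10.9, -0.3]
width: 0.006
gripper_force: 5.3
```

Call:
carry_out(
  claw=[0],
  delta_pos=[
    [0.03,0,0],
  ],
  angular=[
    [0,0,0],
  ],
)

```text
clock: 23.2
position: [0.5362, 0.0664, 0.0581]
ee_rot: [-2.243, -2.022, -0.192]
force: [-0.0, -11.6, 1.0]
width: 0.003
gripper_force: 5.6
```

Call:
carry_out(
  claw=[0],
  delta_pos=[
    [0.03,0,0],
  ],
  angular=[
    [0,0,0],
  ],
)

```text
clock: 23.3
position: [0.5362, 0.0664, 0.0581]
ee_rot: [-2.244, -2.022, -0.192]
force: [0.2, -12.4, 0.2]
width: 0.001
gripper_force: 6.1
```

Call:
carry_out(
  claw=[0],
  delta_pos=[
    [0.03,0,0],
  ],
  angular=[
    [0,0,0],
  ],
)

```text
clock: 23.4
position: [0.5361, 0.0664, 0.0581]
ee_rot: [-2.244, -2.022, -0.191]
force: [-1.1, -14.0, -0.7]
width: 0.001
gripper_force: 6.6
```

The position has stuck at y = 0.0664 while the force climbs, so this is the rigid stop.

Call:
carry_out(
  claw=[0,0],
  delta_pos=[
    [0.04,0,0],
    [0,0,0],
  ],
  angular=[
    [0,0,0],
    [0,0,0],
  ],
)

```text
clock: 23.6
position: [0.5362, 0.0664, 0.0582]
ee_rot: [-2.245, -2.022, -0.191]
force: [-0.5, -13.3, -0.4]
width: 0.004
gripper_force: 6.8
```

Call:
carry_out(
  claw=[0,0],
  delta_pos=[
    [0.02,0,0],
    [0,0,0],
  ],
  angular=[
    [0,0,0],
    [0,0,0],
  ],
)

```text
clock: 23.8
position: [0.5362, 0.0664, 0.0581]
ee_rot: [-2.245, -2.022, -0.19]
force: [-0.1, -13.6, -1.2]
width: 0.003
gripper_force: 7.1
```

Call:
carry_out(
  claw=[0,0,0],
  delta_pos=[
    [0.04,0,0],
    [0.03,0,0],
    [0,0,0],
  ],
  angular=[
    [0,0,0],
    [0,0,0],
    [0,0,0],
  ],
)

```text
clock: 24.1
position: [0.5362, 0.0664, 0.0582]
ee_rot: [-2.246, -2.022, -0.19]
force: [-0.2, -15.4, -1.6]
width: 0.009
gripper_force: 8.1
```

Call:
carry_out(
  claw=[0,0,0],
  delta_pos=[
    [0.03,0,0],
    [0.03,0,0],
    [0,0,0],
  ],
  angular=[
    [0,0,0],
    [0,0,0],
    [0,0,0],
  ],
)

```text
clock: 24.4
position: [0.5361, 0.0664, 0.0582]
ee_rot: [-2.247, -2.022, -0.189]
force: [-1.1, -17.9, -1.9]
width: 0.005
gripper_force: 9.0
```

Now at about 17.5 N at the wrist, of which about 11 N is rubbing and pin. I'll hold for 0.8 s, then back off slowly and retreat.

Call:
carry_out(
  claw=[0,0,0,0,0,0,0,0],
  delta_pos=[
    [0,0,0],
    [0,0,0],
    [0,0,0],
    [0,0,0],
    [0,0,0],
    [0,0,0],
    [0,0,0],
    [0,0,0],
  ],
  angular=[
    [0,0,0],
    [0,0,0],
    [0,0,0],
    [0,0,0],
    [0,0,0],
    [0,0,0],
    [0,0,0],
    [0,0,0],
  ],
)

```text
clock: 25.2
position: [0.5361, 0.0664, 0.0582]
ee_rot: [-2.247, -2.022, -0.189]
force: [-0.6, -18.1, -1.3]
width: 0.007
gripper_force: 9.0
```

Call:
carry_out(
  claw=[0,0,0,0,0,0,0,0,0,0,0,0,0,0,0,0,0],
  delta_pos=[
    [-0.1,0,0],
    [-0.1,0,0],
    [-0.2,0,0],
    [-0.5,0,0],
    [-1,0,0],
    [-1.5,0,0],
    [-1.5,0,0],
    [0,0,-1],
    [0,0,-2.5],
    [0,0,-3],
    [0,0,-3],
    [0,0,-3],
    [-3,0,0],
    [-4,0,0],
    [-4,0,0],
    [-4,0,0],
    [0,0,0],
  ],
  angular=[
    [0,0,0],
    [0,0,0],
    [0,0,0],
    [0,0,0],
    [0,0,0],
    [0,0,0],
    [0,0,0],
    [0,0,0],
    [0,0,0],
    [0,0,0],
    [0,0,0],
    [0,0,0],
    [0,0,0],
    [0,0,0],
    [0,0,0],
    [0,0,0],
    [0,0,0],
  ],
)

```text
clock: 26.9
position: [0.5132, -0.151, 0.1478]
ee_rot: [-2.249, -2.016, -0.192]
force: [1.0, 0.1, -0.2]
width: 0.008
gripper_force: 0.0
```

```bash
python3 - <<'E'
from h import *
a=[arm.get_image(n)["frame"][:,:,::-1] for n in("scene","top")]
o=[cv2.resize(a[0][130:230,320:455],(400,296)),cv2.resize(a[1][190:270,180:313],(400,240))]
o[1]=cv2.copyMakeBorder(o[1],0,56,0,0,cv2.BORDER_CONSTANT)
f=np.hstack([cv2.resize(x,(400,300)) for x in a])
cv2.imwrite("pics/end.png",np.vstack([np.hstack(o),f]))
E
```

```text
(no output)
```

View pics/end.png

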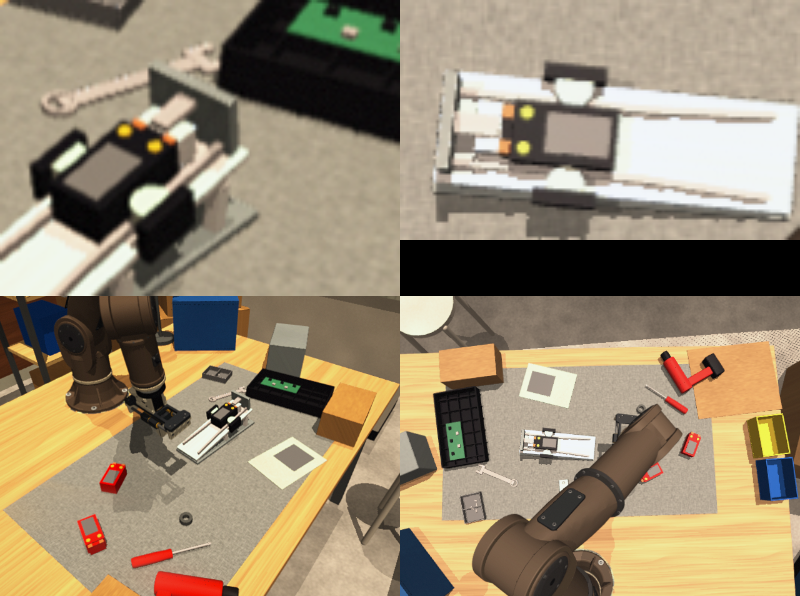

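The module sits between the pads with its nose on the stop block (crop (505,130)). No gap shows, the bystanders are where they were, and the arm is clear.

```bash
python3 -c "
from cell import arm
print(arm.sign_off())"
```

```text
the job is handed in; nothing more can be done
None
```

The relay module is home against the stop with the pin pressed in and let go of; the push peaked at about 18 N at the wrist (of which I put roughly 7 N on the stop itself, the rest being pad friction and the pin), and the job is handed in.

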